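# Push a knife-handle blank home in the corner jig

## Task

Push the glued-up knife-handle blank along the baseboard of the wooden corner jig until it is fully home in the corner: one long side flush against the long fence and one end up against the short end stop. Only push it with the fingers, never lift, tip or carry it; leave everything else on the bench where it stands.

Things in the scene. Friction and masses are not known exactly. Their poses are not given: they have to be found in the camera images.
- jig: Corner jig, fixed: plywood board 300 x 235 mm, top at z = 12 mm; on it two wooden strips 30 mm high form an L. In its frame (origin at z = 0): board x -145 to 155, y -124 to 111 mm; long fence (295 mm long, 24 thick) along x at the +y edge, face at y = 85; end stop (25 thick) along y at the +x edge, from y = -65 to the fence, face at x = 125. The other sides are open.
- jig_corner (a point): Inside corner of the jig at board-top height, where the faces of long fence and end stop meet; at (125, 85, 12) mm in the jig's frame, same axes as the jig. The board's free area lies towards its -x and -y. A blank fully home has its origin at (-60, -22.5, 0) mm in this frame.
- blank: Workpiece: flat block of dark wood / thin steel / dark wood, 120 mm long (x), 45 wide (y), 28 high (z), two brass pin heads on top, about 0.25 kg. Origin: centre of its underside. Starts flat on the jig's board, its near faces some 2 to 8 cm short of fence and stop, long side within 0.35 rad of the fence's line. Slides with ordinary friction. Either end may face the stop.
- offcut: Bystander: small dark wood offcut, 42 x 32 x 22 mm, on the jig's board near its open corner far from the stop. Origin: centre of its underside.
- pin_jar: Bystander: small brass-coloured jar with a steel cap, 36 mm diameter, 45 mm high, standing on the jig's board near the free end of the end stop. Origin: centre of its underside.
- glue: Bystander: yellow glue bottle with green cap, 64 mm diameter, 190 mm high, standing on the bench to one side. Origin: centre of its underside.
- mug: Bystander: white mug, 80 mm diameter, 90 mm high, standing on the bench to one side. Origin: centre of its underside.
- tin: Bystander: tin can with blue label, 76 mm diameter, 100 mm high, standing on the bench to one side. Origin: centre of its underside.
- hammer: Bystander: hammer lying on the bench to the left, nearer the robot than the bottles. Origin: on its underside, about the middle of its length.
- file: Bystander: flat file with wooden handle, 300 mm long, 26 mm high, lying on the bench to the right. Origin: on the bench, under the file, about the middle of its length.
Things that resemble listed ones, but are neither listed nor needed, are in the scene too. Several things have the shape of the blank; the one meant has the colours described above.

How it is judged:
At the end, for the whole second after the job is handed in: The blank lies flat and still on the jig's board, in line with the long fence within 0.035 rad (2 degrees), its centre within 3 mm of the fully home position both along and across the fence; every bystander is within 15 mm of where it started (x of blank in the frame of jig_corner between -0.063 and -0.057 m and y of blank in the frame of jig_corner between -0.0255 and -0.0195 m and z of blank in the frame of jig_corner between -0.003 and 0.003 m and angle between the x axis of blank and the x axis of jig_corner, either way round below 0.035 rad and angle between blank's own z axis and vertical below 0.05 rad and linear speed of blank below 0.01 m/s and distance of each of offcut, pin_jar, glue, mug, tin, hammer, file from where it was at the start of the episode below 0.015 m); the robot touches nothing.
It fails at once if the blank is lifted more than 8 mm off the board (z of blank in the frame of jig_corner above 0.008 m).
It fails at once if the blank is tipped by more than 0.2 rad (angle between blank's own z axis and vertical above 0.2 rad).
It fails at once if something else on the bench is shifted by more than 15 mm or tipped (distance of any of offcut, pin_jar, glue, mug, tin, hammer, file from where it was at the start of the episode above 0.015 m or angle between any of pin_jar, glue, mug, tin's own z axis and vertical above 0.3 rad).
It also fails if it takes over 45 s, if anything falls off the work surface, if the arm or the gripper's body presses on something with over 40 N, if the wrist force passes 120 N, or if a joint passes its speed limit or range.

## Robot

A 6-joint arm with a two-finger parallel gripper is mounted at the origin on the work surface. World frame = base frame: x ahead of the robot, y to its left, z up, the work surface at z = 0. Lengths are in m, angles in rad, forces in N, time in s.
With the tool pointing down it reaches from about 0.35 to 0.775 m from the base axis. Payload 5.5 kg.
Tool frame: the origin (TCP) lies midway between the tips of the shut fingers; the grasp point (between the pads) lies 19 mm behind it (manip.tcp_to_grasp is the distance from the TCP to the grasp point, in m); z points along the fingers, y is the line along which they close (so a half turn about z gives the same grasp; the last joint's range is limited). The gripper opens to 85 mm and grips with 20 to 120 N. Pads are 22 mm wide; open, the fingers measure 114 mm over their backs; the gripper's body (76 mm by 85 mm) begins 54 mm behind the grasp point. The pads swing forward as they close: fully open they stand 13 mm farther back than shut.
Start: joints at [1.113, 0.313, 0.046, 1.304, 0, 1.431], TCP at [0.18, 0.546, 0.231] pointing down, gripper open.
Joint ranges: [-2.76, 2.76], [-0.86, 1.69], [-1.03, 1.26], [-2.2, 2.34], [-1.47, 1.5], [-3.14, 3.14]. Speed limits (rad/s): [2.57, 2.57, 3.14, 3.14, 3.14, 3.14].

## Interface

Orientations are given as a unit quaternion [w, x, y, z].
In Python, from plant import manip, cams, ticket, spotter gives the robot as it stands.
- The arm moves only by the tool drive_tool, never from a script. Its arguments are lists of equal length, an entry for each row: "delta_pos": the shift along the tool's x, y, z each as a share of 0.03 m, from -1 to 1, a list of three; "dr": the turn, a rotation vector about the tool's x, y, z each as a share of 180 degrees, from -1 to 1, a list of three; "gripper": the opening, from -1 (shut) to 1 (fully open). In form: {"delta_pos": [[dx, dy, dz], ...], "dr": [[wx, wy, wz], ...], "gripper": [gripper, ...]}. A call has 1 to 5 rows; each row shifts and turns the commanded pose from where the row before left it, along the tool's axes as they then stand; what a row does not reach is not made up. A row lasts 1/10 s, in which the tool goes at most 50 mm and 8.59 degrees, less where a joint would pass 70% of its speed; a pose out of reach is approached as far as the arm can. A call with a number of a shift or a turn outside -1 to 1 is refused whole. A call with a gripper value outside its range is refused whole. The fingers move at their own pace and stop on an object; "force" is the grip in N (left out, the last holds). Time passes only in rows, so rows that do not move let the fingers close. It gives the time, the measured TCP pose, the force, the opening and the grip force at its end, in the units of the state.
- manip.sense(): the state, without advancing time (a new reading comes with each control period).
- cams.read_camera(name): name is "scene" or "side" or "wrist"; returns a dict with "frame" (384x512x3 uint8, blue, green, red), "K" (3x3 intrinsics, pixels), "R" (3x3) and "t" (3): a world point X has camera coordinates R X + t; the wrist camera has in their place "mount" (4x4, takes a point from camera to tool coordinates, whose origin is the TCP and whose axes are the flange's). Camera axes: x right, y down, z forward; pixel columns grow to the right and rows downward; lengths in m; the calibration is good to about 2 mm. A picture is of the moment at which its call begins: read the wrist's pose just before it. There is no depth.
- ticket.sign_off(): hands the job in; it is judged then, once.
Trained networks look in a picture, given as the dict that the camera call returned (one of the last four; its "shot" number tells which), for a name from the list of things; names that differ only in an ending like _2 or _b are one class to them, and where a whole thing is asked for, a point or a joint stands for the part that bears it (a point fixed in the world has none). Each returns a list of dicts, best first, with "p" (0 to 1); they miss things now and then, are a little off and sometimes report something else, mostly with a low value. They report only what shows in the picture. A call takes as long as a camera call. They do not tell look-alikes from the thing itself.
- spotter.masks_of(query, picture): "pixels" (384x512 bool, what is visible of it) and "location" ([column, row] in pixels, amid what is visible of it).
The state is a dict: "time": time; "joints": joint angles; "joint_velocities": joint speeds; "joint_torque": joint torques, N m; "ee_pos": TCP position; "tcp_rot": TCP orientation; "ft_force": force on the tool from outside, world axes, zero at the start; "wrist_torque": the same for the moment, N m; "opening": opening from 0.0 (shut) to 1.0 (fully open); "gripper_force": force on a finger pad.
Only numpy, scipy, OpenCV 4.12 (cv2) and the standard library are available. Lean on these libraries where they do the work, as an engineer would, in place of code of your own. Each camera call takes 0.05 s, during which the arm holds its last target. There are 200 camera calls.

## Working session

There is one attempt and no reset: what is moved stays moved. The work goes in short steps, Python scripts to look and compute and a tool call to move; the robot and the scene stay as the last step left them, time stands still between calls to the robot, and variables do not carry over. Pictures are saved under pics/ and viewed, at most 10 in all, crops included, and the job is handed in when it is done.

Besides the shell and the picture viewer there is one more tool, called by a JSON object that holds its "api" and its "payload", one argument or row to a line. drive_tool: Moves the arm, as the interface text tells. Shift numbers are shares of 0.03 m and turn numbers shares of 180 degrees, none past 1 either way. Its arguments: {"type":"object","properties":{"delta_pos":{"type":"array","items":{"type":"array","items":{"type":"number"}}},"dr":{"type":"array","items":{"type":"array","items":{"type":"number"}}},"gripper":{"type":"array","items":{"type":"number"}},"force":{"type":"number"}},"required":["delta_pos","dr","gripper"]}

```bash
mkdir -p pics; cat > h.py <<'E'
import numpy as np, cv2
from plant import manip, cams, ticket, spotter
def ray(p,uv):
    d=np.linalg.inv(p["K"])@np.array([uv[0],uv[1],1.]); return -p["R"].T@p["t"], p["R"].T@d
def onplane(p,uv,z):
    o,d=ray(p,uv); return o+d*(z-o[2])/d[2]
def proj(p,X):
    c=p["R"]@np.asarray(X,float)+p["t"]; q=p["K"]@c; return q[:2]/q[2]
E
python3 - <<'E'
from h import *
for n in ["scene","side"]:
    p=cams.read_camera(n); cv2.imwrite(f"pics/{n}0.png",cv2.resize(p["frame"],(800,600),interpolation=cv2.INTER_CUBIC))
    np.savez(f"{n}0.npz",**{k:p[k] for k in("frame","K","R","t")})
    print(n,"cam at",-p["R"].T@p["t"])
    for q in ["blank","jig","pin_jar","offcut"]:
        for m in spotter.masks_of(q,p)[:3]:
            print(q,round(m["p"],2),m["location"],m["pixels"].sum(), onplane(p,m["location"],.04 if q=="blank" else .03).round(3))
print(manip.sense())
E
```

```text
scene cam at [ 1.26159364 -0.16365109  1.24295422]
blank 0.78 [364.6, 235.9] 700 [0.759 0.227 0.04 ]
blank 0.69 [174.7, 278.9] 748 [ 0.805 -0.326  0.04 ]
blank 0.61 [258.3, 199.7] 643 [ 0.592 -0.061  0.04 ]
jig 0.94 [259.4, 209.0] 5640 [ 0.619 -0.061  0.03 ]
pin_jar 0.57 [277.3, 164.6] 154 [0.468 0.02  0.03 ]
pin_jar 0.42 [215.7, 188.0] 170 [ 0.525 -0.185  0.03 ]
offcut 0.5 [276.7, 162.8] 139 [0.461 0.02  0.03 ]
offcut 0.5 [403.2, 199.9] 795 [0.655 0.381 0.03 ]
side cam at [-0.18631029 -0.79985217  0.76970184]
blank 0.95 [275.4, 191.0] 553 [ 0.572 -0.065  0.04 ]
blank 0.84 [389.2, 206.2] 360 [ 0.756 -0.367  0.04 ]
blank 0.56 [251.5, 147.6] 337 [0.718 0.206 0.04 ]
jig 0.76 [276.7, 200.3] 3834 [ 0.549 -0.094  0.03 ]
pin_jar 0.74 [292.7, 210.1] 175 [ 0.546 -0.164  0.03 ]
offcut 0.34 [277.3, 190.0] 507 [ 0.591 -0.055  0.03 ]
{'time': 0.5, 'joints': array([ 1.11338198e+00,  3.13231244e-01,  4.60257327e-02,  1.30361999e+00,
       -3.52458808e-05,  1.43121368e+00]), 'joint_velocities': array([ 6.55891067e-04, -8.37860979e-04,  8.82054753e-04, -9.71887630e-04,
       -3.07329239e-05,  6.95227122e-04]), 'joint_torque': array([-1.56900507e-03, -4.79990530e+01,  2.98539966e+01,  1.76126290e-03,
       -1.55633961e-04,  7.34992824e-06]), 'ee_pos': array([0.17969905, 0.54619269, 0.23127497]), 'tcp_rot': array([ 1.25543728e-05,  1.58247810e-01,  9.87399428e-01, -1.91227858e-05]), 'ft_force': array([ 0.15963122, -0.1720681 ,  0.69436883]), 'wrist_torque': array([ 0.01666849, -0.01794893,  0.03120857]), 'gripper_force': 0.0, 'opening': 1.0008336183095201}
```

```bash
python3 - <<'E'
import cv2,numpy as np
f=np.load("scene0.npz")["frame"]; cv2.imwrite("pics/sc.png",cv2.resize(f[125:275,160:360],(800,600),interpolation=cv2.INTER_CUBIC))
f=np.load("side0.npz")["frame"]; cv2.imwrite("pics/sd.png",cv2.resize(f[130:280,180:380],(800,600),interpolation=cv2.INTER_CUBIC))
E
```

```text
(no output)
```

View pics/scene0.png

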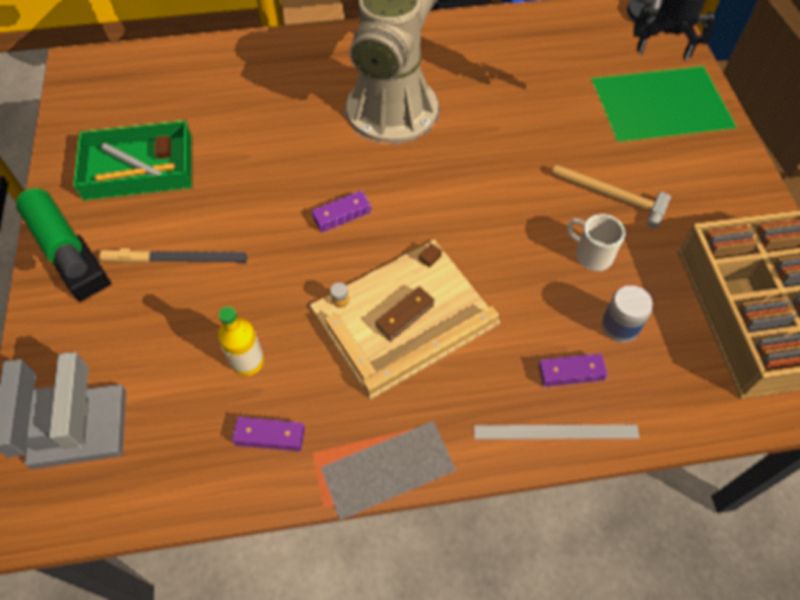

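View pics/sc.png

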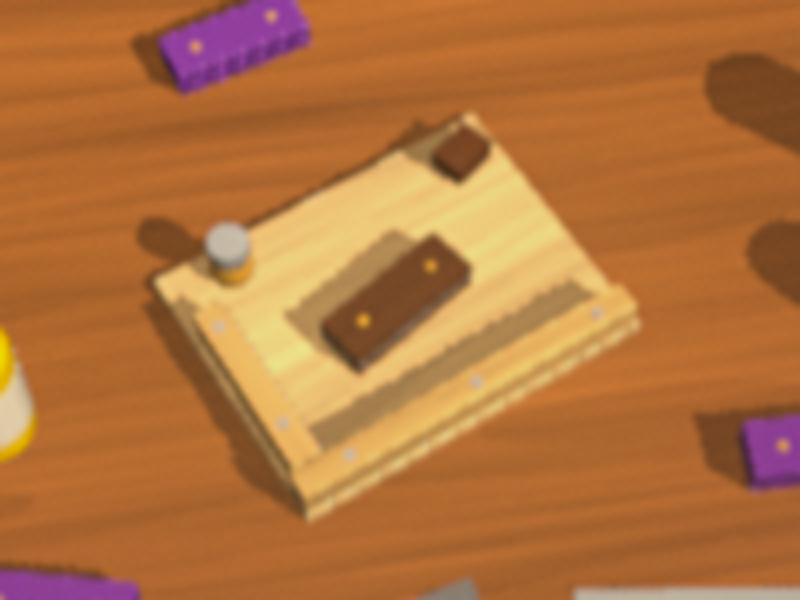

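View pics/sd.png

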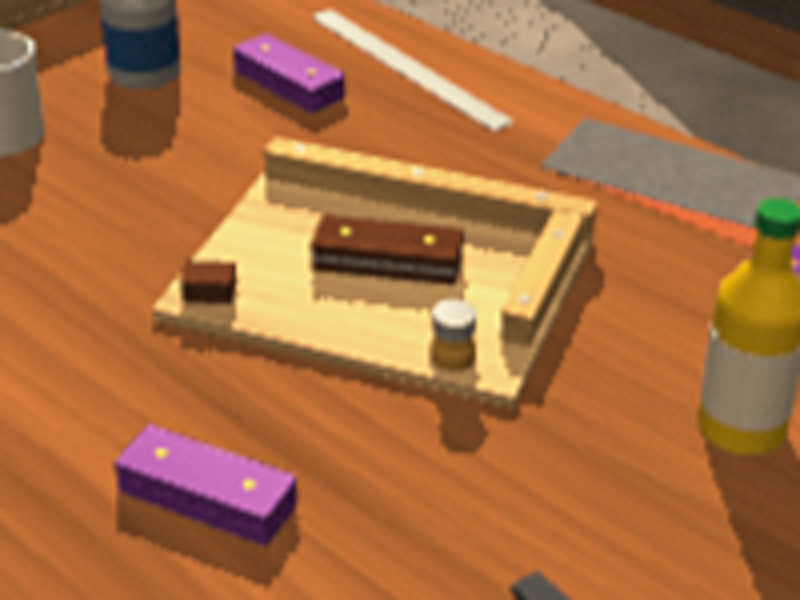

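The blank is the brown block on the board at scene crop (397,303). The fence is on its camera side, and the end stop is at left with the jar near the stop's free end at (228,250). The offcut is at (462,153). I'll fit the jig and blank poses from both views.

```bash
cat > fit.py <<'E'
from h import *
from scipy.optimize import least_squares, minimize
P={n:dict(np.load(f"{n}0.npz")) for n in("scene","side")}
off={"scene":(160,125),"side":(180,130)}
full=lambda n,c:(np.array(c)+.5)/4-.5+off[n]
obs=[("scene",(155,283),(155,-124,12)),("scene",(472,113),(-145,-124,12)),("scene",(305,490),(150,109,42)),("scene",(622,287),(-145,85,42)),("scene",(638,308),(-145,109,42)),("scene",(198,308),(150,-65,42)),
("side",(155,310),(-145,-124,12)),("side",(515,395),(155,-124,12)),("side",(270,143),(-145,109,42)),("side",(597,205),(150,109,42)),("side",(505,313),(125,-65,42))]
def W(q,L):
    c,s=np.cos(q[2]),np.sin(q[2]); L=np.array(L,float)/1000
    return np.array([q[0]+c*L[0]-s*L[1],q[1]+s*L[0]+c*L[1],L[2]])
r=lambda q:np.concatenate([proj(P[n],W(q,L))-full(n,c) for n,c,L in obs])
s=least_squares(r,[.6,-.06,-1.2],loss="soft_l1"); J=s.x
print("jig",J, "res",r(J).reshape(-1,2).round(1).tolist())
# pins triangulated
for a,b in (((363,320),(430,240)),((430,266),(345,231))):
    o1,d1=ray(P["scene"],full("scene",a));o2,d2=ray(P["side"],full("side",b))
    t=np.linalg.lstsq(np.stack([d1,-d2],1),o2-o1,rcond=None)[0]
    print("pin",(o1+d1*t[0]).round(4),(o2+d2*t[1]).round(4))
# blank silhouettes
M={}
for n in P:
    p=P[n]; f=p["frame"].astype(int)
    c=proj(p,[.585,-.065,.026]); yy,xx=np.mgrid[:384,:512]
    near=np.hypot(xx-c[0],yy-c[1])<32
    M[n]=f,near
def hull(p,q,ss=4):
    pts=[proj(p,W(q,(x,y,z))) for x in(-60,60) for y in(-22.5,22.5) for z in(12,40)]
    h=cv2.convexHull(np.float32(pts)); im=np.zeros((384*ss,512*ss),np.uint8)
    cv2.fillConvexPoly(im,np.int32(np.round((h+.5)*ss*16-8)),255,shift=4)
    return cv2.resize(im,(512,384),interpolation=cv2.INTER_AREA)/255.
def cost(q,B): return sum(np.abs(hull(P[n],q)-B[n]).sum() for n in P)
if __name__=="__main__":
    B={}
    for n in P:
        f,near=M[n]; B[n]=(near&(f[...,2]<125)&(f[...,1]<95)).astype(np.uint8)
        k,l,st,_=cv2.connectedComponentsWithStats(B[n]); i=1+st[1:,4].argmax(); B[n]=(l==i)*1.; print(n,st[i])
        im=P[n]["frame"].copy(); im[B[n]>0]=(0,255,0)
    best=min((minimize(cost,[.585,-.065,J[2]+d],args=(B,),method="Nelder-Mead",options=dict(initial_simplex=np.array([.585,-.065,J[2]+d])+np.array([[0,0,0],[.015,0,0],[0,.015,0],[0,0,.15]]))) for d in(-.2,0,.2)),key=lambda m:m.fun)
    print("blank",best.x,best.fun,"rel yaw",best.x[2]-J[2])
    c,s=np.cos(J[2]),np.sin(J[2]); d=best.x[:2]-J[:2]; print("blank in jig mm",(np.array([c*d[0]+s*d[1],-s*d[0]+c*d[1]])*1e3).round(1), "home 65,62.5")
    for n in P:
        im=cv2.resize(P[n]["frame"][off[n][1]:off[n][1]+150,off[n][0]:off[n][0]+200],(800,600),interpolation=cv2.INTER_CUBIC)
        def pl(q,L,col):
            pts=[((proj(P[n],W(q,l))-off[n]+.5)*4-.5) for l in L]; cv2.polylines(im,[np.int32(pts)],True,col,1)
        pl(J,[(-145,-124,12),(155,-124,12),(155,111,12),(-145,111,12)],(255,0,0)); pl(J,[(-145,85,42),(125,85,42),(125,-65,42),(150,-65,42),(150,109,42),(-145,109,42)],(255,0,255))
        for z in(12,40): pl(best.x,[(-60,-22.5,z),(60,-22.5,z),(60,22.5,z),(-60,22.5,z)],(0,255,0))
        cv2.imwrite(f"pics/ov_{n}.png",im)
        m=im if n=="scene" else m
    cv2.imwrite("pics/ov.png",cv2.resize(np.hstack([cv2.imread("pics/ov_scene.png")[80:540,100:660],cv2.imread("pics/ov_side.png")[100:560,120:620]]),(800,350)))
E
python3 fit.py
```

```text
jig [ 0.58185005 -0.0526582  -1.17076175] res [[-0.8, -1.3], [0.2, 0.3], [-0.1, 1.0], [0.1, -1.4], [0.6, -0.8], [-2.2, 1.1], [-0.2, -0.7], [0.0, 0.9], [1.0, -1.8], [-0.3, -0.8], [-0.6, -0.3]]
pin [ 0.6054 -0.0869  0.0395] [ 0.6051 -0.0863  0.0397]
pin [ 0.5662 -0.0291  0.0394] [ 0.5656 -0.0281  0.0399]
scene [240 185  37  33 468]
side [258 185  38  16 432]
blank [ 0.58521456 -0.05859754 -0.88804916] 333.98039215686276 rel yaw 0.2827125922110598
blank in jig mm [6.8 0.8] home 65,62.5
```

View pics/ov.png

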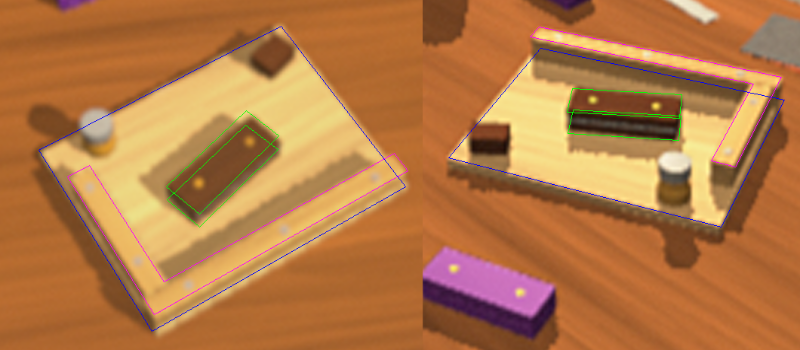

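{"api": "drive_tool", "payload": {
  "delta_pos": [
    [0,0,0],
    [0,0,0],
    [0,0,0],
    [0,0,0],
    [0,0,0]
  ],
  "dr": [
    [0,0,-0.0457],
    [0,0,-0.0457],
    [0,0,-0.0457],
    [0,0,-0.0457],
    [0,0,-0.0457]
  ],
  "gripper": [0.4,0.4,0.4,0.4,0.4]
}}

```text
time: 1.0
ee_pos: [0.1797, 0.5463, 0.2314]
tcp_rot: [0.0, -0.202, 0.979, 0.0]
ft_force: [-0.1, -0.1, -0.4]
opening: 0.701
gripper_force: 0.0
```

{"api": "drive_tool", "payload": {
  "delta_pos": [
    [-0.09,-1,0],
    [-0.09,-1,0],
    [-0.09,-1,0],
    [-0.09,-1,0],
    [-0.09,-1,0]
  ],
  "dr": [
    [0,0,0],
    [0,0,0],
    [0,0,0],
    [0,0,0],
    [0,0,0]
  ],
  "gripper": [0.4,0.4,0.4,0.4,0.4]
}}

```text
time: 1.5
ee_pos: [0.2509, 0.4123, 0.2314]
tcp_rot: [0.0, -0.199, 0.98, 0.0]
ft_force: [-0.3, -0.2, 0.8]
opening: 0.697
gripper_force: 0.0
```

{"api": "drive_tool", "payload": {
  "delta_pos": [
    [-0.09,-1,0],
    [-0.09,-1,0],
    [-0.09,-1,0],
    [-0.09,-1,0],
    [-0.09,-1,0]
  ],
  "dr": [
    [0,0,0],
    [0,0,0],
    [0,0,0],
    [0,0,0],
    [0,0,0]
  ],
  "gripper": [0.4,0.4,0.4,0.4,0.4]
}}

```text
time: 2.0
ee_pos: [0.3218, 0.2794, 0.2315]
tcp_rot: [0.0, -0.199, 0.98, 0.0]
ft_force: [-0.5, 0.5, 0.0]
opening: 0.696
gripper_force: 0.0
```

{"api": "drive_tool", "payload": {
  "delta_pos": [
    [-0.09,-1,0],
    [-0.09,-1,0],
    [-0.09,-1,0],
    [-0.09,-1,0],
    [-0.09,-1,0]
  ],
  "dr": [
    [0,0,0],
    [0,0,0],
    [0,0,0],
    [0,0,0],
    [0,0,0]
  ],
  "gripper": [0.4,0.4,0.4,0.4,0.4]
}}

```text
time: 2.5
ee_pos: [0.3927, 0.1464, 0.2316]
tcp_rot: [0.0, -0.199, 0.98, 0.0]
ft_force: [0.1, 0.4, 0.8]
opening: 0.699
gripper_force: 0.0
```

{"api": "drive_tool", "payload": {
  "delta_pos": [
    [-0.09,-1,0],
    [-0.09,-1,0],
    [-0.09,-1,0],
    [-0.09,-1,0],
    [-0.09,-1,0]
  ],
  "dr": [
    [0,0,0],
    [0,0,0],
    [0,0,0],
    [0,0,0],
    [0,0,0]
  ],
  "gripper": [0.4,0.4,0.4,0.4,0.4]
}}

```text
time: 3.0
ee_pos: [0.4636, 0.0134, 0.2315]
tcp_rot: [0.0, -0.199, 0.98, -0.0]
ft_force: [0.3, 0.4, -0.4]
opening: 0.697
gripper_force: 0.0
```

{"api": "drive_tool", "payload": {
  "delta_pos": [
    [-0.09,-1,0],
    [-0.09,-1,0],
    [-0.09,-1,0],
    [0,0,0],
    [0,0,0]
  ],
  "dr": [
    [0,0,0],
    [0,0,0],
    [0,0,0],
    [0,0,0],
    [0,0,0]
  ],
  "gripper": [0.4,0.4,0.4,0.4,0.4]
}}

```text
time: 3.5
ee_pos: [0.5055, -0.0655, 0.231]
tcp_rot: [-0.0, -0.198, 0.98, 0.0]
ft_force: [-0.1, 0.1, 0.1]
opening: 0.701
gripper_force: 0.0
```

```bash
cat >> h.py <<'E'
def wrist(name):
    from scipy.spatial.transform import Rotation as Ro
    s=manip.sense(); p=dict(cams.read_camera("wrist")); T=np.eye(4); q=s["tcp_rot"]
    T[:3,:3]=Ro.from_quat([q[1],q[2],q[3],q[0]]).as_matrix(); T[:3,3]=s["ee_pos"]
    C=np.linalg.inv(T@p["mount"]); p["R"]=C[:3,:3]; p["t"]=C[:3,3]
    cv2.imwrite(f"pics/{name}.png",cv2.resize(p["frame"],(800,600),interpolation=cv2.INTER_CUBIC))
    np.savez(f"{name}.npz",**{k:p[k] for k in("frame","K","R","t")})
    print(s["ee_pos"],s["tcp_rot"],s["time"],"mount",p["mount"].round(3).tolist()); return p
E
python3 -c "
from h import *
wrist('w1')"
```

```text
[ 0.50551635 -0.06553088  0.23102972] [-2.71120591e-04 -1.97987197e-01  9.80204516e-01  3.21911220e-04] 3.5 mount [[-0.0, -0.957, -0.291, 0.074], [1.0, 0.0, -0.001, -0.001], [0.001, -0.291, 0.957, -0.143], [0.0, 0.0, 0.0, 1.0]]
```

View pics/w1.png

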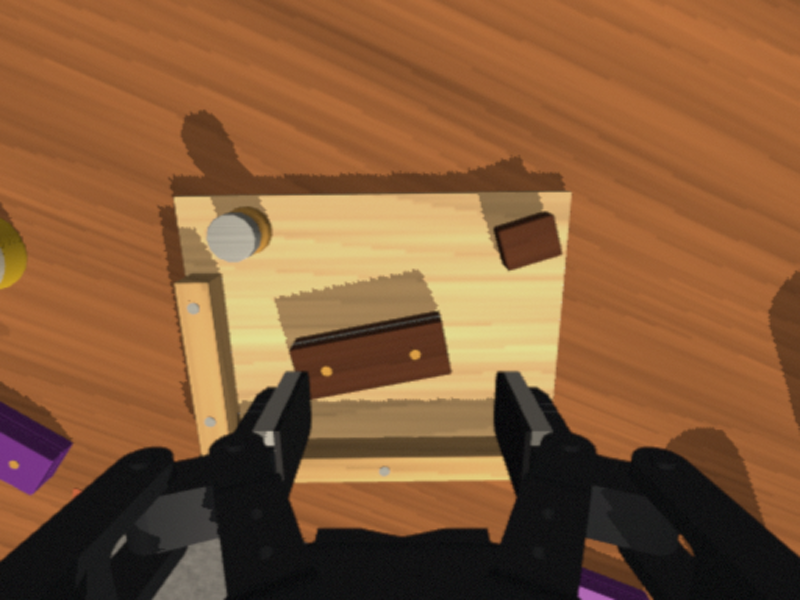

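The wrist view shows the jig square to the tool. The board's back edge runs (174,196) to (572,192), the blank's pins are at (327,371) and (415,355), and the jar and offcut are behind.

```bash
cat >> h.py <<'E'
f8=lambda c:(np.array(c)+.5)/1.5625-.5
E
python3 - <<'E'
from h import *
p=dict(np.load("w1.npz"))
a=onplane(p,f8((174,196)),.012);b=onplane(p,f8((572,192)),.012)
print("board edge",a,b,np.hypot(*(a-b)[:2]))
fl=[onplane(p,f8(c),.042) for c in((296,459),(500,457))]; st=[onplane(p,f8(c),.042) for c in((222,279),(240,440))]
e=(a-b)[:2]; yaw=np.arctan2(e[1],e[0]); c,s=np.cos(yaw),np.sin(yaw); R=np.array([[c,s],[-s,c]])
o=(a[:2]+b[:2])/2-R.T@np.array([.005,-.124]); print("jig",o,yaw)
J=lambda X:(R@(X[:2]-o)*1e3).round(1)
print("fence face",[J(x) for x in fl],"stop",[J(x) for x in st])
pins=[onplane(p,f8(c),.04) for c in((327,371),(415,355))]; print("pins",[J(x) for x in pins])
print("corners",[J(onplane(p,f8(c),.04)) for c in((290,347),(440,318),(452,373),(313,398))])
d=J(pins[0])-J(pins[1]); print("rel yaw",np.arctan2(d[1],d[0]))
print("jar top",J(onplane(p,f8((233,237)),.057)),"off",J(onplane(p,f8((531,243)),.034)))
s=manip.sense(); print("tcp",J(s["ee_pos"]))
ty=2*np.arctan2(s["tcp_rot"][2],s["tcp_rot"][1])-np.pi/2; print("tool y minus -x jig deg",np.degrees(ty-(yaw+np.pi))%360)
E
```

```text
board edge [ 0.5293002  -0.24284776  0.012     ] [0.41033855 0.03211149 0.012     ] 0.2995904843167461
jig [ 0.58163914 -0.05154119] -1.1624623214245182
fence face [array([72.1, 86.1]), array([-95.4,  85.8])] stop [array([114.5, -66.7]), array([116.2,  67.7])]
pins [array([42.6,  8.2]), array([-25.9,  -4.6])]
corners [array([ 69.8, -12.2]), array([-44.7, -34.5]), array([-54.6,  10.8]), array([55. , 31.4])]
rel yaw 0.18473088378346494
jar top [ 97.6 -99.7] off [-110.7  -89.5]
tcp [-18.1 -75.4]
tool y minus -x jig deg 359.50615842577696
```

{"api": "drive_tool", "payload": {
  "delta_pos": [
    [-0.43,-0.87,0],
    [0,0,1],
    [0,0,1],
    [0,0,1],
    [0,0,1]
  ],
  "dr": [
    [0,0,-0.0027],
    [0,0,0],
    [0,0,0],
    [0,0,0],
    [0,0,0]
  ],
  "gripper": [0.4,0.4,0.4,0.4,0.4]
}}

```text
time: 4.05
ee_pos: [0.5272, -0.0828, 0.1106]
tcp_rot: [0.0, -0.204, 0.979, 0.0]
ft_force: [1.4, -0.2, -0.3]
opening: 0.7
gripper_force: 0.0
```

{"api": "drive_tool", "payload": {
  "delta_pos": [
    [0,0,1],
    [0,0,1],
    [0,0,0.5],
    [0,0,0.5],
    [0,0,0]
  ],
  "dr": [
    [0,0,0],
    [0,0,0],
    [0,0,0],
    [0,0,0],
    [0,0,0]
  ],
  "gripper": [0.4,0.4,0.4,0.4,0.4]
}}

```text
time: 4.55
ee_pos: [0.5255, -0.0823, 0.0196]
tcp_rot: [-0.002, -0.204, 0.979, 0.001]
ft_force: [-0.5, -0.1, 0.0]
opening: 0.699
gripper_force: 0.0
```

```bash
cat >> h.py <<'E'
JO=np.array([.58164,-.05154]); JY=-1.1625
def toj(X):
    c,s=np.cos(JY),np.sin(JY); return (np.array([[c,s],[-s,c]])@(np.array(X[:2])-JO)*1e3).round(1)
E
python3 - <<'E'
from h import *
s=manip.sense(); print(toj(s["ee_pos"]),s["ee_pos"],s["ft_force"],s["opening"]); 
p=cams.read_camera("side"); cv2.imwrite("pics/s2.png",cv2.resize(p["frame"][110:290,160:400],(800,600),interpolation=cv2.INTER_CUBIC))
E
```

```text
[  6.  -63.7] [ 0.52553934 -0.08234905  0.01962107] [-0.49611018 -0.13231883  0.0435066 ] 0.6990091827659125
```

View pics/s2.png

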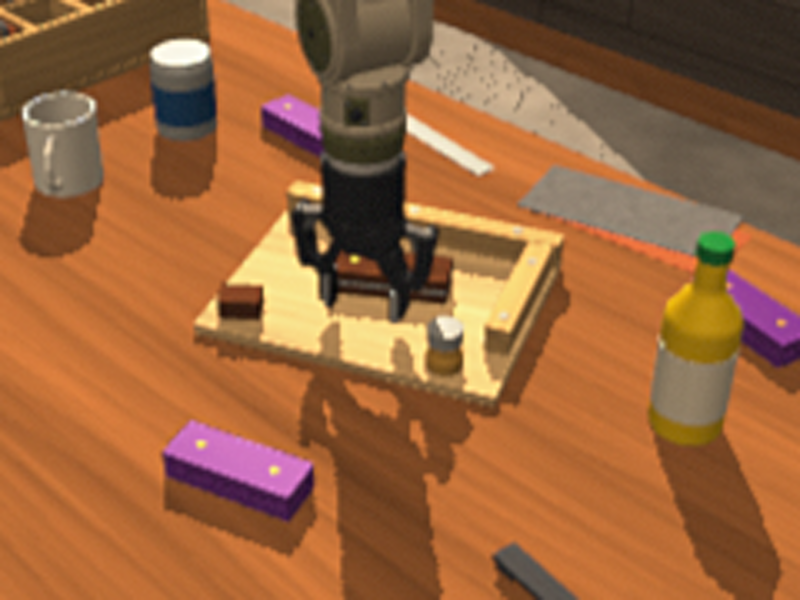

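The fingers, tips at about (328,300) and (398,310), stand behind the blank and clear of everything. Now the push towards the fence.

{"api": "drive_tool", "payload": {
  "delta_pos": [
    [-0.4,0,0],
    [-0.4,0,0],
    [-0.4,0,0],
    [-0.4,0,0],
    [-0.4,0,0]
  ],
  "dr": [
    [0,0,0],
    [0,0,0],
    [0,0,0],
    [0,0,0],
    [0,0,0]
  ],
  "gripper": [0.4,0.4,0.4,0.4,0.4]
}}

```text
time: 5.1
ee_pos: [0.5837, -0.06, 0.0216]
tcp_rot: [-0.0, -0.203, 0.979, -0.0]
ft_force: [-3.0, -2.2, 2.3]
opening: 0.7
gripper_force: 1.5
```

{"api": "drive_tool", "payload": {
  "delta_pos": [
    [-0.3,0,0],
    [-0.3,0,0],
    [-0.2,0,0],
    [-0.1,0,0],
    [0,0,0]
  ],
  "dr": [
    [0,0,0],
    [0,0,0],
    [0,0,0],
    [0,0,0],
    [0,0,0]
  ],
  "gripper": [0.4,0.4,0.4,0.4,0.4]
}}

```text
time: 5.6
ee_pos: [0.6082, -0.0492, 0.0212]
tcp_rot: [0.0, -0.203, 0.979, 0.0]
ft_force: [-0.2, -0.7, 0.8]
opening: 0.699
gripper_force: 0.0
```

```bash
python3 - <<'E'
from h import *
p=wrist("w2"); s=manip.sense(); print(toj(s["ee_pos"]),s["ft_force"])
E
```

```text
[ 0.60818118 -0.04922356  0.02115196] [ 4.59314084e-04 -2.03014057e-01  9.79175693e-01  2.08399956e-04] 5.6 mount [[-0.0, -0.957, -0.291, 0.074], [1.0, 0.0, -0.001, -0.001], [0.001, -0.291, 0.957, -0.143], [0.0, 0.0, 0.0, 1.0]]
[ 8.4 25.1] [-0.46877897 -0.51909755  0.11699402]
```

View pics/w2.png

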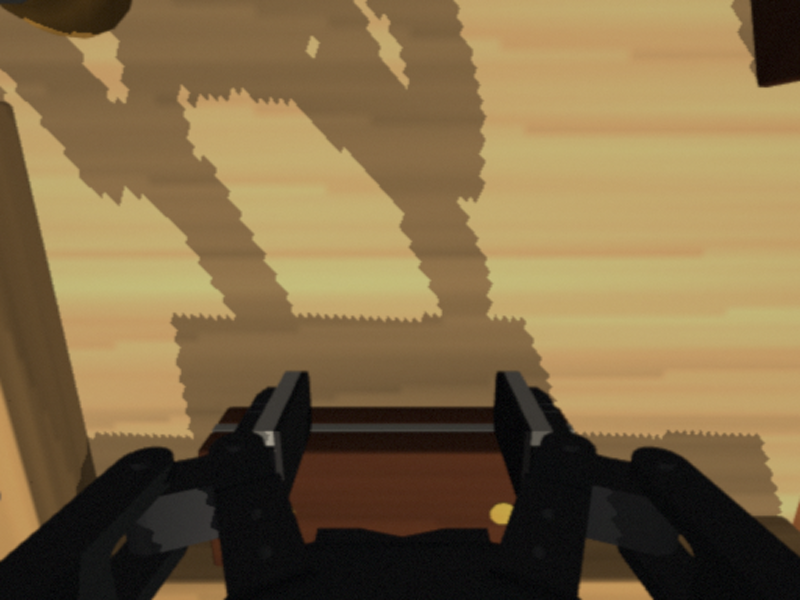

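The blank is now square to the fence, with its near side at row 410 against both fingers. I'll press on in small steps until it contacts.

{"api": "drive_tool", "payload": {
  "delta_pos": [
    [-0.08,0,0],
    [-0.08,0,0],
    [0,0,0]
  ],
  "dr": [
    [0,0,0],
    [0,0,0],
    [0,0,0]
  ],
  "gripper": [0.4,0.4,0.4]
}}

```text
time: 5.95
ee_pos: [0.6112, -0.0479, 0.0211]
tcp_rot: [-0.001, -0.203, 0.979, -0.0]
ft_force: [-3.6, -2.0, 1.6]
opening: 0.702
gripper_force: 2.0
```

{"api": "drive_tool", "payload": {
  "delta_pos": [
    [-0.06,0,0],
    [0,0,0]
  ],
  "dr": [
    [0,0,0],
    [0,0,0]
  ],
  "gripper": [0.4,0.4]
}}

```text
time: 6.15
ee_pos: [0.6112, -0.0478, 0.0211]
tcp_rot: [-0.002, -0.203, 0.979, -0.0]
ft_force: [-8.8, -5.5, 5.1]
opening: 0.698
gripper_force: 4.7
```

{"api": "drive_tool", "payload": {
  "delta_pos": [
    [-0.04,0,0],
    [0,0,0],
    [0.6,0,0],
    [0.6,0,-0.3],
    [0,0,-1]
  ],
  "dr": [
    [0,0,0],
    [0,0,0],
    [0,0,0],
    [0,0,0],
    [0,0,0]
  ],
  "gripper": [0.4,0.4,0.4,0.4,0.4]
}}

```text
time: 6.65
ee_pos: [0.5773, -0.0603, 0.0575]
tcp_rot: [-0.003, -0.202, 0.979, 0.002]
ft_force: [0.7, 0.5, -0.1]
opening: 0.702
gripper_force: 0.0
```

{"api": "drive_tool", "payload": {
  "delta_pos": [
    [0,0,-1],
    [0,0.9,-0.3],
    [0,0.9,0],
    [0,0.9,0],
    [0,0.8,0]
  ],
  "dr": [
    [0,0,0],
    [0,0,0],
    [0,0,0],
    [0,0,0],
    [0,0,0]
  ],
  "gripper": [0.4,0,-1,-1,-1]
}}

```text
time: 7.15
ee_pos: [0.5403, 0.0369, 0.0998]
tcp_rot: [0.001, -0.203, 0.979, 0.0]
ft_force: [-0.7, -0.7, 0.0]
opening: 0.016
gripper_force: 0.0
```

{"api": "drive_tool", "payload": {
  "delta_pos": [
    [-0.9,0,0],
    [-0.9,0,0],
    [0,0,0],
    [0,0,0]
  ],
  "dr": [
    [0,0,0],
    [0,0,0],
    [0,0,0],
    [0,0,0]
  ],
  "gripper": [-1,-1,-1,-1]
}}

```text
time: 7.55
ee_pos: [0.5899, 0.0575, 0.0992]
tcp_rot: [0.0, -0.203, 0.979, 0.0]
ft_force: [-0.1, -0.5, -0.0]
opening: 0.004
gripper_force: 0.0
```

```bash
python3 - <<'E'
from h import *
p=wrist("w3"); s=manip.sense(); print(toj(s["ee_pos"]),s["ft_force"],s["opening"])
E
```

```text
[0.58988572 0.05751228 0.09915875] [ 2.63743224e-04 -2.03189901e-01  9.79139288e-01  2.21306830e-04] 7.55 mount [[-0.0, -0.957, -0.291, 0.074], [1.0, 0.0, -0.001, -0.001], [0.001, -0.291, 0.957, -0.143], [0.0, 0.0, 0.0, 1.0]]
[-96.8  50.1] [-1.09082258  0.39811325  0.44470162] -0.0015867705657826635
```

View pics/w3.png

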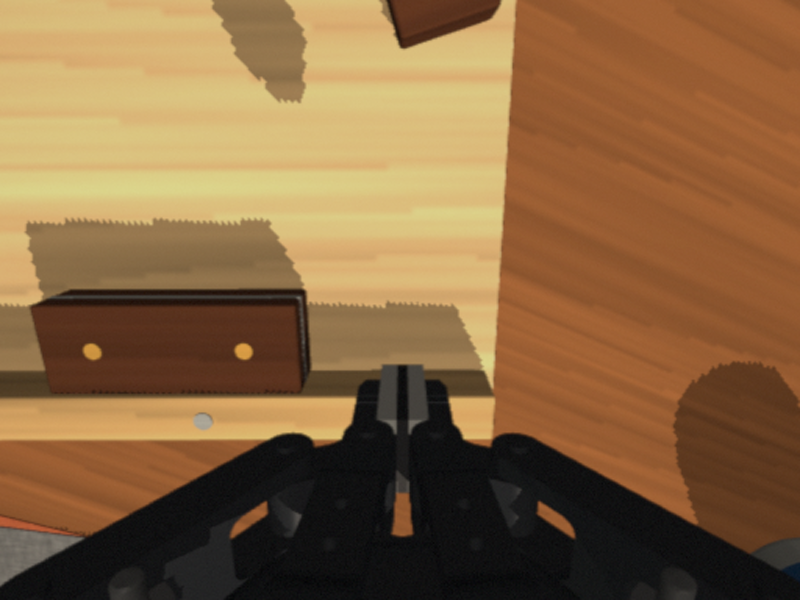

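The blank lies flush on the fence, with its free end at (300,345) and the shut fingers to its right at about (403,375). Next I descend and push along towards the stop.

{"api": "drive_tool", "payload": {
  "delta_pos": [
    [-0.3,0,0],
    [0,0,0.9],
    [0,0,0.9],
    [0,0,0.77],
    [0,0,0]
  ],
  "dr": [
    [0,0,0],
    [0,0,0],
    [0,0,0],
    [0,0,0],
    [0,0,0]
  ],
  "gripper": [-1,-1,-1,-1,-1]
}}

```text
time: 8.1
ee_pos: [0.5948, 0.0605, 0.019]
tcp_rot: [-0.003, -0.203, 0.979, 0.001]
ft_force: [-0.8, -0.2, -0.8]
opening: 0.001
gripper_force: 0.0
```

{"api": "drive_tool", "payload": {
  "delta_pos": [
    [0,-0.4,0],
    [0,-0.4,0],
    [0,-0.4,0],
    [0,-0.4,0],
    [0,-0.4,0]
  ],
  "dr": [
    [0,0,0],
    [0,0,0],
    [0,0,0],
    [0,0,0],
    [0,0,0]
  ],
  "gripper": [-1,-1,-1,-1,-1]
}}

```text
time: 8.6
ee_pos: [0.6225, 0.0047, 0.0232]
tcp_rot: [0.001, -0.203, 0.979, 0.0]
ft_force: [-0.9, 3.4, 1.7]
opening: 0.001
gripper_force: 1.6
```

```bash
python3 - <<'E'
from h import *
s=manip.sense(); print(toj(s["ee_pos"]),s["ft_force"])
E
```

```text
[-35.4  59.8] [-0.90226071  3.36945673  1.65466956]
```

{"api": "drive_tool", "payload": {
  "delta_pos": [
    [0,-0.2,0],
    [0,-0.2,0],
    [0,-0.15,0],
    [0,-0.1,0],
    [0,0,0]
  ],
  "dr": [
    [0,0,0],
    [0,0,0],
    [0,0,0],
    [0,0,0],
    [0,0,0]
  ],
  "gripper": [-1,-1,-1,-1,-1]
}}

```text
time: 9.1
ee_pos: [0.6295, -0.0127, 0.022]
tcp_rot: [-0.0, -0.203, 0.979, -0.0]
ft_force: [-0.2, -0.7, 0.5]
opening: 0.001
gripper_force: 0.2
```

{"api": "drive_tool", "payload": {
  "delta_pos": [
    [0,-0.1,0],
    [0,0,0]
  ],
  "dr": [
    [0,0,0],
    [0,0,0]
  ],
  "gripper": [-1,-1]
}}

```text
time: 9.3
ee_pos: [0.6305, -0.0152, 0.022]
tcp_rot: [-0.0, -0.203, 0.979, -0.0]
ft_force: [-0.1, 0.1, 1.1]
opening: -0.001
gripper_force: 0.6
```

{"api": "drive_tool", "payload": {
  "delta_pos": [
    [0,-0.1,0],
    [0,0,0]
  ],
  "dr": [
    [0,0,0],
    [0,0,0]
  ],
  "gripper": [-1,-1]
}}

```text
time: 9.5
ee_pos: [0.6318, -0.0182, 0.022]
tcp_rot: [-0.0, -0.203, 0.979, -0.0]
ft_force: [0.1, 0.4, 0.8]
opening: -0.001
gripper_force: 0.4
```

{"api": "drive_tool", "payload": {
  "delta_pos": [
    [0,-0.1,0],
    [0,0,0]
  ],
  "dr": [
    [0,0,0],
    [0,0,0]
  ],
  "gripper": [-1,-1]
}}

```text
time: 9.7
ee_pos: [0.6323, -0.0193, 0.0221]
tcp_rot: [-0.0, -0.203, 0.979, 0.002]
ft_force: [-2.2, 6.4, 2.2]
opening: -0.0
gripper_force: 3.2
```

{"api": "drive_tool", "payload": {
  "delta_pos": [
    [0,-0.05,0],
    [0,0,0],
    [0,0.6,0],
    [0,0.6,-0.3],
    [0,0,-1]
  ],
  "dr": [
    [0,0,0],
    [0,0,0],
    [0,0,0],
    [0,0,0],
    [0,0,0]
  ],
  "gripper": [-1,-1,-1,-1,-1]
}}

```text
time: 10.2
ee_pos: [0.615, 0.0138, 0.0587]
tcp_rot: [-0.004, -0.204, 0.979, 0.001]
ft_force: [0.0, -0.3, -0.3]
opening: -0.001
gripper_force: 0.0
```

{"api": "drive_tool", "payload": {
  "delta_pos": [
    [0,0,-1],
    [0.9,-0.9,-1],
    [0.9,-0.9,-1],
    [0.9,-0.9,0],
    [0,0,0]
  ],
  "dr": [
    [0,0,0],
    [0,0,0],
    [0,0,0],
    [0,0,0],
    [0,0,0]
  ],
  "gripper": [-1,-1,-1,-1,-1]
}}

```text
time: 10.7
ee_pos: [0.5765, -0.0985, 0.1535]
tcp_rot: [0.001, -0.201, 0.98, -0.002]
ft_force: [-0.0, 0.4, -0.3]
opening: 0.005
gripper_force: 0.0
```

```bash
python3 - <<'E'
from h import *
p=wrist("w4"); s=manip.sense(); print(toj(s["ee_pos"]),s["ft_force"])
E
```

```text
[ 0.57650096 -0.09854589  0.15349799] [ 0.00114502 -0.20073772  0.97964278 -0.00175665] 10.7 mount [[-0.0, -0.957, -0.291, 0.074], [1.0, 0.0, -0.001, -0.001], [0.001, -0.291, 0.957, -0.143], [0.0, 0.0, 0.0, 1.0]]
[ 39.4 -22.5] [-0.07846533 -0.21433985 -0.14426374]
```

View pics/w4.png

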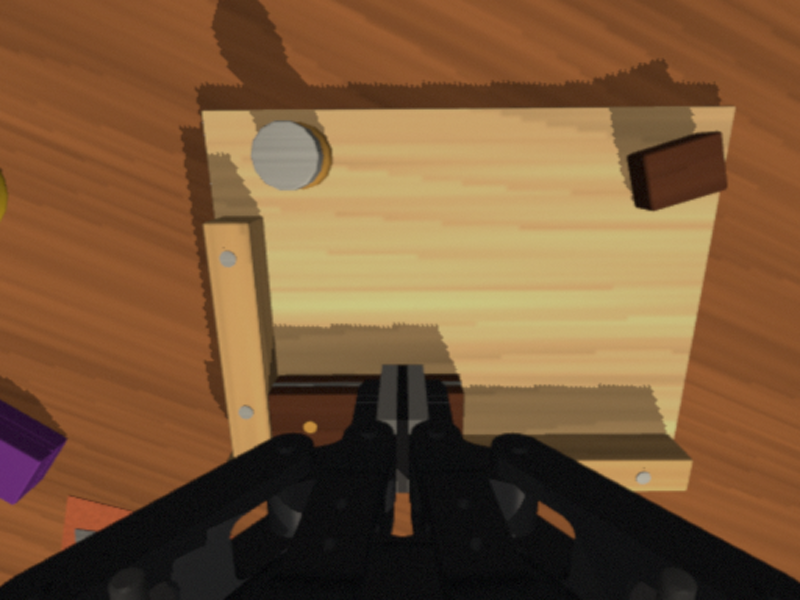

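The blank sits in the corner, with its end on the stop at (270,385) and the bystanders untouched. One last light squeeze towards the fence will make sure of the flush side.

{"api": "drive_tool", "payload": {
  "delta_pos": [
    [0.2,-0.5,0],
    [0,0,1],
    [0,0,1],
    [0,0,1],
    [0,0,0.9]
  ],
  "dr": [
    [0,0,0],
    [0,0,0],
    [0,0,0],
    [0,0,0],
    [0,0,0]
  ],
  "gripper": [0.2,0.2,0.2,0.2,0.2]
}}

```text
time: 11.25
ee_pos: [0.5773, -0.1107, 0.0323]
tcp_rot: [-0.001, -0.204, 0.979, 0.0]
ft_force: [0.3, -0.1, -1.1]
opening: 0.6
gripper_force: 0.0
```

{"api": "drive_tool", "payload": {
  "delta_pos": [
    [0,0,0.45],
    [-0.6,0,0],
    [-0.6,0,0],
    [-0.45,0,0],
    [0,0,0]
  ],
  "dr": [
    [0,0,0],
    [0,0,0],
    [0,0,0],
    [0,0,0],
    [0,0,0]
  ],
  "gripper": [0.2,0.2,0.2,0.2,0.2]
}}

```text
time: 11.75
ee_pos: [0.6251, -0.091, 0.021]
tcp_rot: [0.001, -0.204, 0.979, -0.0]
ft_force: [0.0, -0.5, 0.9]
opening: 0.601
gripper_force: 0.0
```

```bash
python3 - <<'E'
from h import *
s=manip.sense(); print(toj(s["ee_pos"]),s["ft_force"])
E
```

```text
[53.5 24.2] [ 0.00369713 -0.52406657  0.86259824]
```

{"api": "drive_tool", "payload": {
  "delta_pos": [
    [-0.08,0,0],
    [-0.08,0,0],
    [0,0,0]
  ],
  "dr": [
    [0,0,0],
    [0,0,0],
    [0,0,0]
  ],
  "gripper": [0.2,0.2,0.2]
}}

```text
time: 12.05
ee_pos: [0.6272, -0.09, 0.0208]
tcp_rot: [0.0, -0.203, 0.979, 0.0]
ft_force: [0.2, -0.3, -0.1]
opening: 0.597
gripper_force: 0.0
```

{"api": "drive_tool", "payload": {
  "delta_pos": [
    [-0.06,0,0],
    [0,0,0]
  ],
  "dr": [
    [0,0,0],
    [0,0,0]
  ],
  "gripper": [0.2,0.2]
}}

```text
time: 12.25
ee_pos: [0.6286, -0.0894, 0.0207]
tcp_rot: [-0.0, -0.203, 0.979, 0.0]
ft_force: [-1.9, -0.1, -0.2]
opening: 0.604
gripper_force: 0.5
```

{"api": "drive_tool", "payload": {
  "delta_pos": [
    [-0.08,0,0],
    [0,0,0]
  ],
  "dr": [
    [0,0,0],
    [0,0,0]
  ],
  "gripper": [0.2,0.2]
}}

```text
time: 12.45
ee_pos: [0.6292, -0.0891, 0.0206]
tcp_rot: [-0.002, -0.203, 0.979, -0.0]
ft_force: [-6.4, -3.2, 4.3]
opening: 0.598
gripper_force: 3.4
```

{"api": "drive_tool", "payload": {
  "delta_pos": [
    [0.6,0,0],
    [0.6,0,-0.3],
    [0,0,-1],
    [0,0,-1],
    [0.5,0.9,-1]
  ],
  "dr": [
    [0,0,0],
    [0,0,0],
    [0,0,0],
    [0,0,0],
    [0,0,0]
  ],
  "gripper": [0.2,0.2,0.2,0.2,0.2]
}}

```text
time: 12.95
ee_pos: [0.5763, -0.0859, 0.121]
tcp_rot: [0.002, -0.202, 0.979, -0.001]
ft_force: [0.1, -0.3, 0.1]
opening: 0.602
gripper_force: 0.0
```

{"api": "drive_tool", "payload": {
  "delta_pos": [
    [1,0.5,-1],
    [1,0.5,-1],
    [1,0.5,-0.5],
    [0,0,0],
    [0,0,0]
  ],
  "dr": [
    [0,0,0],
    [0,0,0],
    [0,0,0],
    [0,0,0],
    [0,0,0]
  ],
  "gripper": [1,1,1,1,1]
}}

```text
time: 13.45
ee_pos: [0.4736, -0.0785, 0.1956]
tcp_rot: [0.001, -0.203, 0.979, -0.001]
ft_force: [-0.6, 0.5, 0.8]
opening: 1.002
gripper_force: 0.0
```

```bash
python3 - <<'E'
from h import *
p=wrist("w5"); s=manip.sense(); print(toj(s["ee_pos"]),s["ft_force"],s["joint_velocities"].round(3))
E
```

```text
[ 0.47362497 -0.07849522  0.19560369] [ 1.33952730e-03 -2.02627171e-01  9.79254836e-01 -6.33473656e-04] 13.45 mount [[-0.0, -0.957, -0.291, 0.074], [1.0, 0.0, -0.001, -0.001], [0.001, -0.291, 0.957, -0.143], [0.0, 0.0, 0.0, 1.0]]
[ -18.  -109.6] [-0.02392451 -0.28753185 -0.76288211] [ 0.002  0.032  0.006 -0.001 -0.001 -0.001]
```

View pics/w5.png

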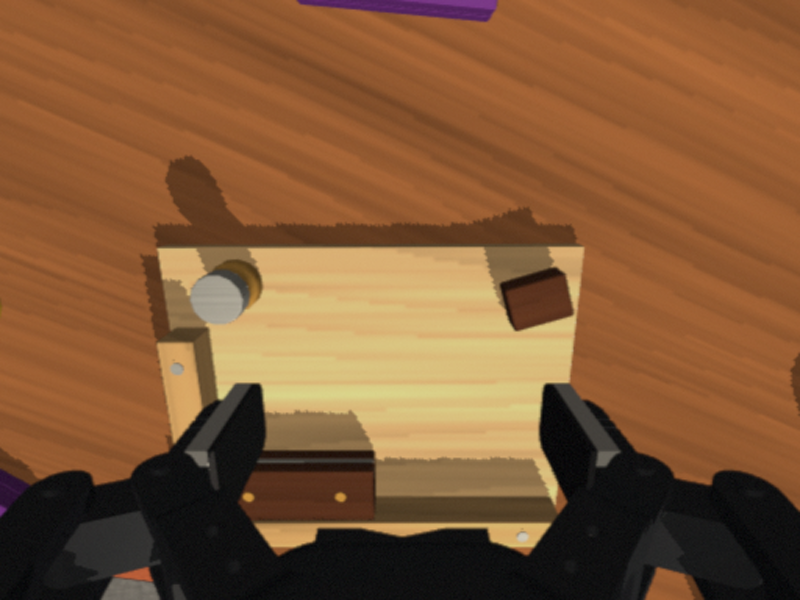

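The blank is flush along the fence at row 520 with its free end at column 376. I'll check that end numerically, then hand in.

```bash
python3 - <<'E'
from h import *
p=dict(np.load("w5.npz"))
print([toj(onplane(p,f8(c),.04)) for c in((376,518),(375,468),(248,497),(340,497))],"board",[toj(onplane(p,f8(c),.012)) for c in((158,247),(583,246))])
E
```

```text
[array([ 3.2, 82.6]), array([ 3.2, 37.3]), array([100.4,  63.4]), array([30.3, 63.2])] board [array([ 154.5, -123.8]), array([-143.6, -124.6])]
```

```bash
python3 -c "
from plant import ticket
print(ticket.sign_off())"
```

```text
the job is handed in; nothing more can be done
None
```

I pushed the blank home against the fence and end stop and handed the job in. The last wrist-camera check put its centre within about 1 mm of the home position, and the bystanders on the board looked unmoved; I have no verdict back from the judging.

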